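# Close the cement pot at the shoemaker's bench

### The arm

A 6-joint arm with a two-finger parallel gripper is mounted at the origin on the work surface. World frame = base frame: x ahead of the robot, y to its left, z up, the work surface at z = 0. Lengths are in mm, angles in degrees, forces in N, time in s.
With the tool pointing down it reaches from about 300 to 850 mm from the base axis. Payload 4.2 kg.
Tool frame: the origin (TCP) lies between the finger pads; the fingertips stand 19 mm ahead of it and the grasp point (between the pads) is the TCP (env.tips_ahead is the distance from the TCP to the fingertips, in mm); z points along the fingers, y is the direction in which the jaws open and shut (so a half turn about z gives the same grasp; the last joint's range is limited). The gripper opens to 91 mm and grips with 3 to 60 N. Pads are 32 mm wide; open, the fingers measure 118 mm over their backs; the gripper's body (76 mm by 178 mm) begins 60 mm behind the grasp point.
Start: joints at [66.234, 18.312, 89.639, -0, 72.044, -1.146], TCP at [221.162, 530.781, 232.976] pointing down, gripper open.
Joint ranges: [-177.97, 177.97], [-48.28, 115.42], [12.27, 149.76], [-77.06, 257.06], [2.81, 150.46], [-146.56, 146.56]. Speed limits (degrees/s): [147.25, 147.25, 180, 180, 180, 180].

### API

Orientations are given as [roll, pitch, yaw] about the fixed x, y, z axes, in that order (R = Rz(yaw) Ry(pitch) Rx(roll)).
In Python, from workcell import telemetry, viewer, job_done, env gives the robot as it stands. The module is installed in compiled form; this text tells all that it offers.
- The arm moves only by the shell command python3 -m jog 'ROWS' [FORCE]. ROWS is JSON, a list of rows, each a list of 3 entries, a list of its own where there are three numbers: the shift along the tool's x, y, z in cm, then the turn about the tool's z in degrees, then the opening, from 0 (shut) to 1 (fully open). A call has 1 to 10 rows; each row shifts and turns the pose as measured when the row begins, along the tool's axes as they then stand; what a row does not reach is not made up. A row lasts 1/8 s, in which the tool goes at most 62.5 mm and 10.7 degrees, less where a joint would pass 70% of its speed; a pose out of reach is approached as far as the arm can. A call is refused whole if a number of a shift passes 6.25 or a number of a turn 10.7, either way. A call with a gripper value outside its range is refused whole. The fingers move at their own pace and stop on an object; FORCE is the grip in N (left out, the last holds). Time passes only in rows, so rows that do not move let the fingers close. It gives the time, the measured TCP pose, the force and the opening at its end, in the units of the state.
- telemetry.state(): the state, without advancing time (a new reading comes with each control period).
- viewer.grab_frame(name): name is "scene" or "side" or "wrist"; returns a dict with "color" (384x512x3 uint8, red, green, blue), "K" (3x3 intrinsics, pixels), "k1" (the pictures are not rectified: a ray, as slopes to the right and down, at radius r is drawn at 1 + k1 r^2 times it, then the intrinsics apply), "rvec" (rotation vector, rad) and "tvec" (3), from world to camera coordinates, as OpenCV has them. Camera axes: x right, y down, z forward; pixel columns grow to the right and rows downward; lengths in mm; the calibration is good to about 2 mm. A picture is of the moment at which its call begins. There is no depth.
- job_done(): hands the job in, once; it reports no verdict.
The state is a dict: "time_s": time; "qpos": joint angles; "qvel": joint speeds; "effort": joint torques, N m; "ee_pos": TCP position; "ee_rot": TCP orientation; "force": force on the tool from outside, world axes, zero at the start; "torque": the same for the moment, N m; "gripper_width": finger opening in mm.
Only numpy, scipy, OpenCV 4.12 (cv2) and the standard library are available. Lean on these libraries where they do the work, as an engineer would, in place of code of your own. Each camera call takes 0.05 s, during which the arm holds its last target. There are 200 camera calls.

### The job

The red lid on one of the two cement pots was only set down on its thread. Without taking it off, turn the red lid back (anticlockwise from above) until it drops into the thread, then screw it forward (clockwise) until it is fully home, and let go. Leave the pot with the black lid and the shoe alone.

Things in the scene. Friction and masses are not known exactly. Their poses are not given: they have to be found in the camera images.
- red_lid: Red round lid, 56 mm diameter, 36 mm tall, level on the pot's neck. Origin: centre of its underside, 100 mm above the bench at first. Grip its plain side 20 to 36 mm above the underside. White cross on top: arms along its x and y, a lug under each (alike every 90 deg). At first the arms are 2 to 18 deg anticlockwise of the pot's dots, lugs lying on the thread; a stop bars turning forward there.
- pot: Brown pot under the red lid, 84 mm wide, fixed. Origin: centre of its foot on the bench, z up. 4 white dots on its shoulder (74 mm high) along its x and y. With the cross arms turned back midway between dots (45 deg, 33-58 will do) the lid can drop 9 mm: a gripper must lower it. Then clockwise 45 deg to arms over dots, sinking 3 mm more in the last 30; underside then 88 mm high, hard stop 4 deg on.
- black_lid_mark (a point): Point on top of the other pot's black lid, 22 mm from its axis at the end of one arm of its white cross, 124 mm above the bench. That pot is the same size, fixed and already closed; its lid turns if pushed. The pots stand side by side, 160 mm or more between axes, either one on the left.
- shoe: Black slip-on shoe on a green last, loose, 280 mm long (along its x, toe at -x), 95 mm wide, 102 mm tall, beyond the pots. Origin under its middle.
Mind the look-alikes: they are no part of the job. Several things have the shape of the red_lid; the one meant has the colours described above.

How it is judged (in metres and radians):
On the way:
1. the red lid is turned back and has dropped into the thread (underside below 94 mm over the bench), its arms still more than 23 degrees from the dots (z of red_lid in the frame of pot below 0.094 m and horizontal distance between red_lid and pot below 0.005 m and angle between the x axis of red_lid and the x axis of pot, either way round above 0.4 rad and angle between the x axis of red_lid and the y axis of pot, either way round above 0.4 rad), for 0.1 s.
At the end, for the whole second after the job is handed in: The red lid is screwed home on its pot: underside less than 2 mm above its closed height of 88 mm, centred within 5 mm, level within 5 degrees, cross arms within 12 degrees of the dots, at rest and let go (z of red_lid in the frame of pot below 0.09 m and horizontal distance between red_lid and pot below 0.005 m and angle between red_lid's own z axis and vertical below 0.09 rad and (angle between the x axis of red_lid and the x axis of pot, either way round below 0.21 rad or angle between the x axis of red_lid and the y axis of pot, either way round below 0.21 rad) and linear speed of red_lid below 0.02 m/s); the robot touches nothing.
It fails at once if the red lid is lifted off (its underside more than 20 mm above where it lay) (z of red_lid in the frame of pot above 0.12 m).
It fails at once if the black lid is turned (its mark moves more than 10 mm) (distance of black_lid_mark from where it was at the start of the episode above 0.01 m).
It fails at once if the shoe is moved more than 25 mm (distance of shoe from where it was at the start of the episode above 0.025 m).
It also fails if it takes over 32 s, if anything falls off the work surface, if the arm or the gripper's body presses on something with over 40 N, if the wrist force passes 120 N, or if a joint passes its speed limit or range.

## Working session

There is one attempt and no reset: what is moved stays moved. The work goes in short steps, Python scripts to look and compute and a shell command to move; the robot and the scene stay as the last step left them, time stands still between calls to the robot, and variables do not carry over. Pictures are saved under pics/ and viewed, about 8 in all and at most 12, crops included, and the job is handed in when it is done.

```bash
mkdir -p pics; cat > h.py <<'E'
import numpy as np, cv2
from workcell import telemetry, viewer, env
def grab(n,name):
    f=viewer.grab_frame(n); np.savez(f'pics/{name}.npz',**{k:np.array(v) for k,v in f.items()})
    cv2.imwrite(f'pics/{name}.png',f['color'][:,:,::-1]); return f
def load(name): return dict(np.load(f'pics/{name}.npz'))
def D(f): return np.array([float(f['k1']),0,0,0])
def px2w(f,uv,z):
    uv=np.array(uv,float).reshape(-1,1,2)
    n=cv2.undistortPoints(uv,np.array(f['K'],float),D(f)).reshape(-1,2)
    R=cv2.Rodrigues(np.array(f['rvec'],float))[0]; t=np.array(f['tvec'],float).ravel()
    c=-R.T@t; d=np.c_[n,np.ones(len(n))]@R
    return c+d*((z-c[2])/d[:,2])[:,None]
def w2px(f,P): return cv2.projectPoints(np.array(P,float).reshape(-1,3),np.array(f['rvec'],float),np.array(f['tvec'],float),np.array(f['K'],float),D(f))[0].reshape(-1,2)
def crop(f,name,u0,v0,u1,v1,s): cv2.imwrite(f'pics/{name}.png',cv2.resize(f['color'][v0:v1,u0:u1,::-1],None,fx=s,fy=s,interpolation=cv2.INTER_CUBIC))
E
python3 - <<'E'
from h import *
a=grab('scene','s1');b=grab('side','d1');c=grab('wrist','w1')
im=np.hstack([cv2.resize(x['color'],(400,300)) for x in (b,c)])
cv2.imwrite('pics/bc.png',im[:,:,::-1])
print(telemetry.state())
E
```

```text
{'time_s': 0.15, 'qpos': array([ 6.62339581e+01,  1.83430883e+01,  8.96887431e+01, -1.08248127e-03,
        7.20442549e+01, -1.14365113e+00]), 'qvel': array([-0.09432394, -0.08360559, -0.29061366, -0.01273857,  0.0969991 ,
        0.00792641]), 'effort': array([ 3.16922160e-05, -4.12775373e+01, -2.32152951e+01,  7.26790214e-02,
        4.33314813e-02, -1.09233163e-04]), 'ee_pos': array([221.0221751 , 530.45148626, 232.32568324]), 'ee_rot': array([-1.79923908e+02, -4.89507428e-04,  1.57377943e+02]), 'force': array([0.09915079, 0.22073357, 0.07115159]), 'torque': array([-0.00892139,  0.00054214, -0.02644886]), 'gripper_width': 91.07840985351248}
```

View pics/s1.png

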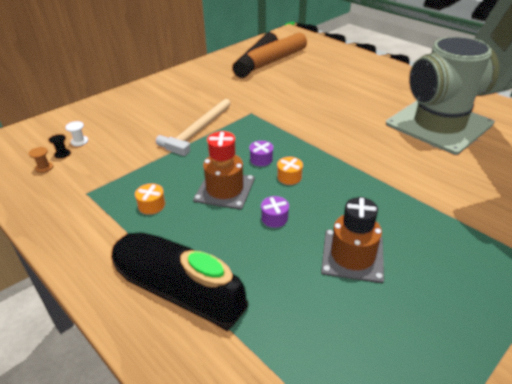

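View pics/bc.png

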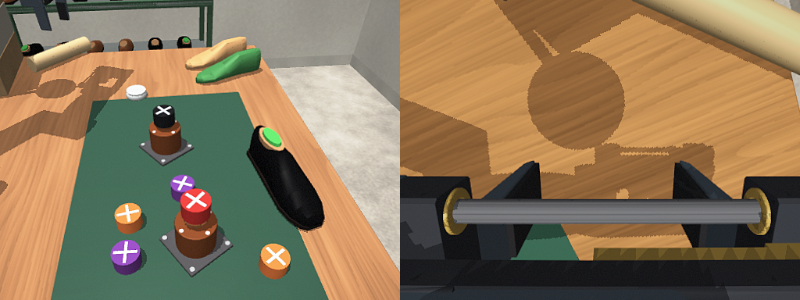

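The scene view shows the red lid with its white cross on a brown pot at about (221,140). Look-alikes are the orange lids at (150,197) and (290,170), the purple ones at (262,152) and (274,211), and the black lid at (360,212). Only the lid at (221,140) is red and on a pot. The side view shows it at about (250,260) in full pixels. I'll confirm with enlarged crops.

```bash
python3 - <<'E'
from h import *
a=load('s1');b=load('d1')
crop(a,'ca',190,120,265,220,5); crop(b,'cb',200,225,300,325,5)
i=cv2.imread('pics/ca.png');j=cv2.imread('pics/cb.png')
cv2.imwrite('pics/cab.png',np.hstack([i,j[:500]]))
print(px2w(a,[[221,138]],136),px2w(b,[[250,260]],136),px2w(a,[[360,209]],124),px2w(b,[[209,143]],124))
for f in(a,b):
  R=cv2.Rodrigues(f['rvec'])[0]; print(-R.T@f['tvec'].ravel(),f['K'][0,0])
print(px2w(a,[[115,245],[245,318],[207,265]],[50,50,100]),px2w(b,[[395,275],[330,175]],50))
E
```

```text
[[ 584.86729266 -192.66628487  136.        ]] [[ 583.37486006 -203.22491914  136.        ]] [[548.50776364 125.01440772 124.        ]] [[541.2283677  114.19185692 124.        ]]
[1054.31412218  408.32009132  631.6572418 ] 444.1413343537467
[ 537.42513477 -580.28067129  582.19157234] 416.45637272782517
[[ 860.10261698 -165.96622906   50.        ]
 [ 798.93662682  106.61664909   50.        ]
 [ 798.35176166   21.35392387  100.        ]] [[ 820.39354973 -192.02961464   50.        ]
 [ 785.66795475   76.20928716   50.        ]]
```

View pics/cab.png

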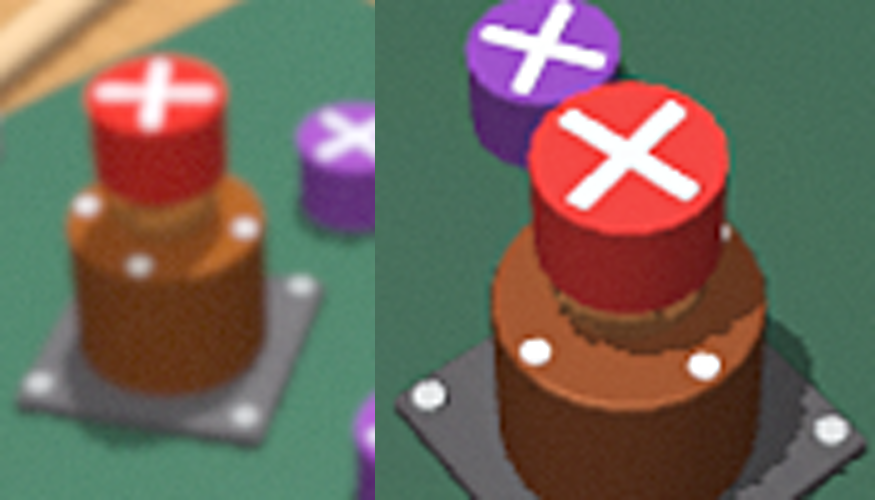

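The crop shows the red lid with its white cross: centre at side pixel (251,256) and scene pixel (220.6,138.6). It sits on a brown pot whose shoulder dots can be seen, so it is the one meant. Next I'll work out centre and angles.

```bash
python3 - <<'E'
from h import *
a=load('s1');b=load('d1')
A=lambda l:[[x/5+190-.4,y/5+120-.4] for x,y in l]
B=lambda l:[[(x-375)/5+200-.4,y/5+225-.4] for x,y in l]
for f,T,cr,dt in((a,A,[[95,93],[215,93],[158,58],[150,130]],[[87,206],[139,265],[244,229]]),(b,B,[[563,113],[697,195],[683,103],[572,203]],[[535,351],[704,365]])):
  c=px2w(f,T(cr),136)[:,:2];print(c.round(1).tolist(), c.mean(0).round(1))
  for i in(0,2): d=c[i+1]-c[i];print('arm',np.degrees(np.arctan2(d[1],d[0]))%90,np.hypot(*d))
  p=px2w(f,T(dt),74)[:,:2];print('dots',p.round(1).tolist())
  for i in range(len(p)-1):
    d=p[i+1]-p[i];print('dotang',(np.degrees(np.arctan2(d[1],d[0]))-45)%90,np.hypot(*d))
  if len(p)==3: print('dot centre',(p[0]+p[2])/2)
  else: d=p[1]-p[0]; print('dot centre',p.mean(0)+np.array([-d[1],d[0]])/2,p.mean(0)-np.array([-d[1],d[0]])/2)
c=px2w(b,[[250,200]],136)
E
```

```text
[[603.1, -209.7], [568.7, -175.6], [568.0, -211.8], [604.5, -173.9]] [ 586.1 -192.7]
arm 45.24360803225565 48.475931002625444
arm 46.1139306478666 52.63761774521375
dots [[604.3, -221.8], [615.1, -174.7], [568.0, -162.7]]
dotang 32.05082133436888 48.27822977577822
dotang 30.670697443509624 48.70140409947492
dot centre [ 586.13551253 -192.22187871]
[[568.1, -177.2], [601.7, -212.1], [602.8, -177.8], [567.2, -210.5]] [ 585.  -194.4]
arm 43.96742514001611 48.46012427545129
arm 42.655012715286176 48.34906712897302
dots [[554.9, -213.2], [603.3, -224.4]]
dotang 31.949491258542366 49.66407999587781
dot centre [ 584.67499438 -194.60590945] [ 573.46035261 -242.9872349 ]
```

The centre is about (585.5, −193.5). Arms are at about 44.5° and dots at about 31.7°, so the lid is 13° anticlockwise, inside the stated 2–18°. Moving over it.

```bash
python3 -m jog '[[[-4.7,-4.0,0],0,1],[[-4.7,-4.0,0],0,1],[[-4.7,-4.0,0],0,1],[[-4.7,-4.0,0],0,1],[[-4.7,-4.0,0],0,1],[[-4.7,-4.0,0],0,1],[[-4.7,-4.0,0],0,1],[[-4.7,-4.0,0],0,1],[[-4.7,-4.0,0],0,1],[[-4.7,-4.0,0],0,1]]' 10
```

```text
time_s: 1.4
ee_pos: [505.4, -24.7, 231.2]
ee_rot: [180.0, 0.1, 157.9]
force: [0.4, -0.1, 1.3]
gripper_width: 91.1
```

```bash
python3 -m jog '[[[-4.6,-4.2,0],0,1],[[-4.6,-4.2,0],0,1],[[-4.6,-4.2,0],0,1],[[0,0,0],10,1],[[0,0,0],10,1],[[0,0,0],10,1],[[0,0,0],0,1]]'; python3 - <<'E'
from h import *
c=grab('wrist','w2');s=telemetry.state();print(s['ee_pos'],s['ee_rot'],s['qpos'])
print(w2px(c,[[585.5,-193.5,136]]))
E
```

```text
time_s: 2.28
ee_pos: [585.7, -199.9, 227.2]
ee_rot: [-179.9, -0.1, 126.6]
force: [0.3, -0.4, 0.1]
gripper_width: 91.5
[ 585.66811275 -199.86133259  227.28287533] [-1.79946302e+02 -1.35810284e-01  1.26619842e+02] [-1.99225959e+01  2.25504584e+01  8.39950361e+01  3.13509133e-02
  7.35974182e+01 -5.65513919e+01]
[[269.97262372 192.88457706]]
```

View pics/w2.png

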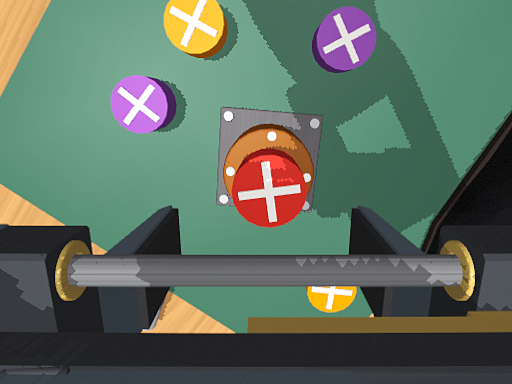

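The wrist view shows the red lid's cross centre at about (269,191), against a predicted (270,193). Arm ends are at (239,195), (300,187), (265,161) and (273,221); dots at (271,136), (230,171) and (306,178).

```bash
python3 - <<'E'
from h import *
f=load('w2')
c=px2w(f,[[239,195],[300,187],[265,161],[273,221]],136)[:,:2];print(c.mean(0))
for i in(0,2): d=c[i+1]-c[i];print('arm',np.degrees(np.arctan2(d[1],d[0]))%90,np.hypot(*d))
p=px2w(f,[[230,171],[271,136],[306,178]],74)[:,:2];print('dotc',(p[0]+p[2])/2)
for i in range(2): d=p[i+1]-p[i];print((np.degrees(np.arctan2(d[1],d[0]))-45)%90,np.hypot(*d))
g=np.array([585.4,-193.6])-[585.7,-199.9];y=np.radians(126.6)
print('tool shift mm',g@[np.cos(y),np.sin(y)],g@[np.sin(y),-np.cos(y)])
E
```

```text
[ 584.36540726 -192.8774449 ]
arm 44.318846265504504 45.52176440808026
arm 44.08575314235021 46.390529883035505
dotc [ 584.58850975 -193.67483764]
31.9954456319073 49.061688582126436
31.705004522806135 50.185738837552464
tool shift mm 5.236617556193757 3.515371469725996
```

```bash
python3 -m jog '[[[0.5,0.3,4.5],0,1],[[0,0,4.0],0,1],[[0,0,1],0,1],[[0,0,0],0,1]]'
```

```text
time_s: 2.82
ee_pos: [586.3, -193.8, 132.0]
ee_rot: [179.9, 0.1, 127.2]
force: [-0.1, -0.2, 0.1]
gripper_width: 91.0
```

```bash
python3 -m jog '[[[0.1,-0.07,0.4],0,1],[[0,0,0],0,0.68],[[0,0,0],0,0.5],[[0,0,0],0,0.4],[[0,0,0],0,0.4],[[0,0,0],0,0.4]]' 20
```

```text
time_s: 3.58
ee_pos: [586.8, -194.8, 132.4]
ee_rot: [179.7, 0.5, 127.3]
force: [0.3, -0.7, 1.0]
gripper_width: 56.1
```

```bash
python3 -m jog '[[[0,0,0],0,0.75],[[0.2,-0.05,0.4],0,0.75],[[0,0,0],0,0.75]]'
```

```text
time_s: 3.95
ee_pos: [585.3, -193.1, 127.9]
ee_rot: [179.7, 0.4, 127.3]
force: [-1.2, -0.3, -0.6]
gripper_width: 68.1
```

```bash
python3 -m jog '[[[0,0,0],0,0.5],[[0,0,0],0,0.4],[[0,0,0],0,0.4]]' 20
```

```text
time_s: 4.32
ee_pos: [585.3, -193.0, 127.8]
ee_rot: [179.7, 0.4, 127.3]
force: [-0.3, -0.9, 0.1]
gripper_width: 55.7
```

```bash
python3 -m jog '[[[0,0,0],-8,0.4],[[0,0,0],-8,0.4],[[0,0,0],-8,0.4],[[0,0,0],-8,0.4],[[0,0,0],0,0.4]]'; python3 - <<'E'
from h import *
grab('side','d2');f=grab('scene','s2');g=load('d2')
crop(g,'cb2',200,225,300,325,5);crop(f,'ca2',190,100,265,200,5)
i=cv2.imread('pics/ca2.png');j=cv2.imread('pics/cb2.png')
cv2.imwrite('pics/cab2.png',np.hstack([i,j]))
E
```

```text
time_s: 4.95
ee_pos: [585.3, -193.1, 127.7]
ee_rot: [180.0, 0.5, 160.2]
force: [-0.6, 0.1, 0.5]
gripper_width: 55.3
```

View pics/cab2.png

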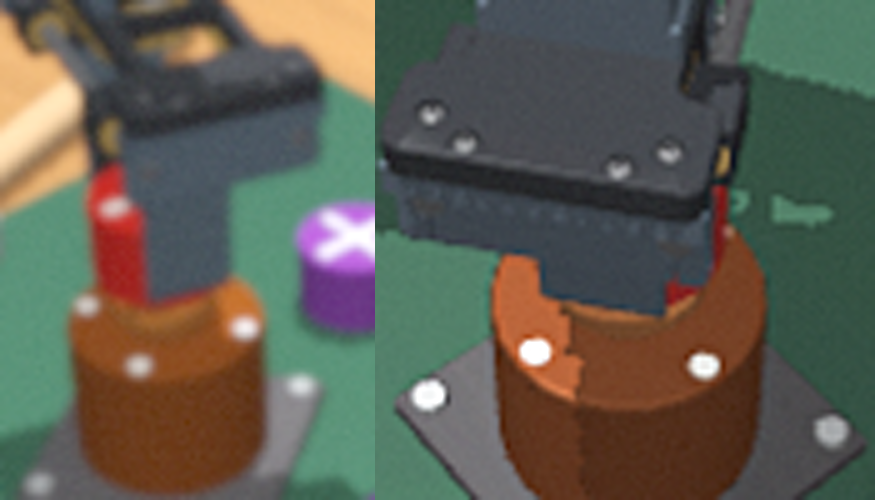

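The lid is gripped and still on the pot; one arm end shows at scene pixel (213,141). Next: lower gently.

```bash
python3 - <<'E'
from h import *
p=px2w(load('s2'),[[115/5+190,205/5+100]],136)[0,:2]-[585.2,-193.3];print(np.hypot(*p),np.degrees(np.arctan2(p[1],p[0]))%90)
E
python3 -m jog '[[[0,0,0.3],0,0.4],[[0,0,0.3],0,0.4],[[0,0,0.3],0,0.4],[[0,0,0],0,0.4]]'
```

```text
18.272560497787794 82.66497912363587
time_s: 5.55
ee_pos: [585.5, -193.1, 118.8]
ee_rot: [180.0, 0.5, 160.0]
force: [-1.6, 0.2, 2.3]
gripper_width: 55.2
```

The lid dropped 9 mm with only 2.3 N of resistance, so it is in the thread. Screwing forward.

```bash
python3 -m jog '[[[0,0,0],7.5,0.4],[[0,0,0.03],7.5,0.4],[[0,0,0.08],7.5,0.4],[[0,0,0.08],7.5,0.4],[[0,0,0.08],7.5,0.4]]'; python3 -c "
from h import *;s=telemetry.state();print(s['torque'],s['force'])"
```

```text
time_s: 6.18
ee_pos: [585.9, -193.6, 116.4]
ee_rot: [179.6, 0.5, 121.3]
force: [-0.4, -0.8, 1.6]
gripper_width: 55.5
[-0.04176631  0.18109446  0.03881958] [-0.4418207  -0.77271572  1.61952762]
```

```bash
python3 -m jog '[[[0,0,0.08],4,0.4],[[0,0,0.03],3,0.4],[[0,0,0],2,0.4],[[0,0,0],0,0.4]]'; python3 -c "
from h import *;s=telemetry.state();print(s['torque'],s['force'])"
```

```text
time_s: 6.68
ee_pos: [585.4, -193.7, 115.8]
ee_rot: [179.6, 0.5, 112.0]
force: [-0.3, 0.7, 0.6]
gripper_width: 55.4
[0.00026869 0.20694148 0.15774539] [-0.27318196  0.70434533  0.63580515]
```

Total drop is 12 mm and the turn has reached the closed angle. Let go, rise, and check.

```bash
python3 -m jog '[[[0,0,0],0,0.9],[[0,0,0],0,1],[[0,0,0],0,1],[[0,0,-3],0,1],[[0,0,-5],0,1],[[0,0,-5],0,1],[[0,0,0],0,1]]'; python3 - <<'E'
from h import *
f=grab('wrist','w3');g=grab('side','d3')
u,v=w2px(f,[[585.2,-193.3,110]])[0].astype(int);print(u,v)
u0=max(0,min(u-50,412));v0=max(0,min(v-60,284));print(u0,v0)
crop(f,'x',u0,v0,u0+100,v0+100,4);crop(g,'y',200,225,300,325,4)
cv2.imwrite('pics/fin.png',np.hstack([cv2.imread('pics/x.png'),cv2.imread('pics/y.png')]))
E
```

```text
time_s: 7.55
ee_pos: [584.7, -193.1, 247.9]
ee_rot: [179.6, 0.4, 112.0]
force: [-0.9, 0.7, 0.5]
gripper_width: 91.6
264 183
214 123
```

View pics/fin.png

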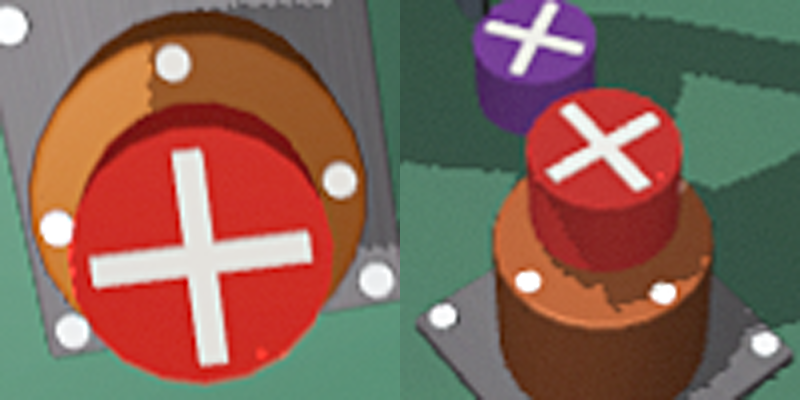

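The lid sits lower, level and centred on its neck, with the arms roughly towards the dots. Wrist crop: arm ends (90,273), (312,245), (186,150), (214,365); dots (58,228), (173,62), (340,180).

```bash
python3 - <<'E'
from h import *
f=load('w3');g=load('d3')
T=lambda l:[[x/4+214-.4,y/4+123-.4] for x,y in l]
B=lambda l:[[(x-400)/4+200-.4,y/4+225-.4] for x,y in l]
ar=[[90,273],[312,245],[186,150],[214,365]];br=[[566,107],[644,188],[655,118],[552,178]]
for z in(124,133,136):
  c=px2w(f,T(ar),z)[:,:2];e=px2w(g,B(br),z)[:,:2]
  L=lambda c:[round(float(v),1) for i in(0,2) for d in[c[i+1]-c[i]] for v in(np.degrees(np.arctan2(d[1],d[0]))%90,np.hypot(*d))]
  print(z,c.mean(0).round(1),L(c),e.mean(0).round(1),L(e))
p=px2w(f,T([[58,228],[173,62],[340,180]]),74)[:,:2];print((p[0]+p[2])/2,[(np.degrees(np.arctan2(*(p[i+1]-p[i])[::-1]))-45)%90 for i in(0,1)])
E
```

```text
124 [ 584.4 -193.5] [29.3, 46.8, 29.1, 46.9] [ 585.2 -195.7] [29.4, 46.6, 29.8, 45.8]
133 [ 583.5 -191.3] [29.3, 45.3, 29.1, 45.4] [ 584.3 -203.2] [29.4, 45.7, 29.8, 44.9]
136 [ 583.2 -190.6] [29.3, 44.8, 29.1, 44.9] [ 584.  -205.8] [29.4, 45.4, 29.8, 44.6]
[ 583.91189428 -193.09257255] [np.float64(31.90473398933426), np.float64(31.65733941415717)]
```

Arms at 29.3° against dots at 31.8°, about 2.5° past and inside the 12° allowed. The lid's top height fits 124 mm in both views, which is the closed height.

```bash
python3 -c "
from workcell import job_done;print(job_done())"
```

```text
the job is handed in; nothing more can be done
None
```

The red lid is screwed home on its pot, and I handed the job in at about 7.7 s of the 32 s allowed; no verdict was reported.

- **What I did:** I gripped the lid with 20 N and turned it back about 33°. I then lowered it 9 mm, which met only about 2 N of resistance. After that I screwed it forward about 48° while it sank a further 3 mm, let go and rose clear.
- **First grip:** It sat about 4 mm too high and 2 mm off centre, so I opened, corrected and gripped again before turning anything.
- **Last checks:** The cross arms are about 2.5° past the dots, where 12° is allowed. The lid's top fits 124 mm in both the wrist and side views, which puts the underside at about 88 mm. The centre agrees with the pot axis to 1 mm in the wrist view and about 3 mm in the side view, roughly the calibration error of the cameras. The lid looks level, and the gripper is open and well above it.
- **Not measured again:** I did not check the black lid or the shoe after the moves, as the arm stayed well away from both. I saw the drop into the thread only through the arm's height and the low force, because the gripper hid the lid.

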